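# Click-tighten the strainer lid bolt

### The arm

A 6-joint arm with a two-finger parallel gripper is mounted at the origin on a cart in front of the work surface, level with it; the furniture and walls round the work are solid. World frame = base frame: x ahead of the robot, y to its left, z up, the work surface at z = 0. Lengths are in mm, angles in rad, forces in N, time in s.
With the tool pointing down it reaches from about 275 to 750 mm from the base axis. Payload 10.2 kg.
Tool frame: the origin (TCP) lies at the very end of the fingers, on their centre line; the grasp point (between the pads) lies 19 mm behind it; x points along the fingers, z is the direction in which the jaws open and shut, and the axes are right-handed (so a half turn about x gives the same grasp; the last joint's range is limited). The gripper opens to 85 mm and grips with 20 to 120 N. Pads are 22 mm wide; open, the fingers measure 114 mm over their backs; the gripper's body (76 mm by 85 mm) begins 54 mm behind the grasp point. The pads swing forward as they close: fully open they stand 13 mm farther back than shut.
Start: joints at [0.91, 0.313, 1.498, -0, 1.331, -0.223], TCP at [222.586, 475.486, 231.294] pointing down, gripper open.
Joint ranges: [-2.94, 2.94], [-0.97, 2.17], [0.19, 2.56], [-1.23, 4.37], [0.02, 3.11], [-2.88, 2.88]. Speed limits (rad/s): [2.39, 2.39, 3.01, 3.14, 3.14, 3.14].

### API

Orientations are given as a unit quaternion [w, x, y, z].
In Python, from rig import sense, vision, job gives the robot as it stands. The module is installed in compiled form; this text tells all that it offers.
- The arm moves only by the shell command python3 -m pendant 'ROWS' [FORCE]. ROWS is JSON, a list of rows, each a list of 7 numbers: the turn, a rotation vector about the tool's x, y, z in rad, then the shift along the tool's x, y, z in cm, then the opening, from 0 (shut) to 1 (fully open). A call has exactly 5 rows; each row is the pose to reach, as a shift and turn from the pose commanded when the call began, along the tool's axes at that moment; what a row does not reach only later rows make up. A row lasts 1/8 s, in which the tool goes at most 62.5 mm and 10.7 degrees, less where a joint would pass 70% of its speed; a pose out of reach is approached as far as the arm can. A call with a gripper value outside its range is refused whole. The fingers move at their own pace and stop on an object; FORCE is the grip in N (left out, the last holds). Time passes only in rows, so rows that repeat a pose let the fingers close, or fill a call up. It gives the time, the measured TCP pose, the force and the opening at its end, in the units of the state.
- sense(): the state, without advancing time (a new reading comes with each control period).
- vision.capture(name): name is "scene" or "side" or "wrist"; returns the picture (384x512x3 uint8, red, green, blue); there is no depth.
- vision.calibration(name): a dict with "K" (3x3 intrinsics, pixels), "extrinsics" (4x4, takes a point from camera to world coordinates). Camera axes: x right, y up, looking along -z (the intrinsics and any distortion apply to the point x, -y, -z); pixel columns grow to the right and rows downward; lengths in mm; the calibration is good to about 2 mm. A picture is of the moment at which its call begins: read the wrist's pose just before it. calibration takes no time and is no camera call; for the wrist camera it gives the pose at the moment of the call.
- job.finish_job(): hands the job in, once; it reports no verdict.
The state is a dict: "time_s": time; "joints": joint angles; "dq": joint speeds; "tau": joint torques, N m; "eef_pos": TCP position; "ee_rot": TCP orientation; "force": force on the tool from outside, world axes, zero at the start; "wrist_torque": the same for the moment, N m; "grip_width": opening from 0.0 (shut) to 1.0 (fully open).
Only numpy, scipy, OpenCV 4.12 (cv2) and the standard library are available. Lean on these libraries where they do the work, as an engineer would, in place of code of your own. Each camera call takes 0.05 s, during which the arm holds its last target.

### The job

Tighten the centre bolt of the strainer lid with the click wrench that is already fitted on it: push the wrench handle round clockwise (seen from above) until the bolt is tight and the handle breaks over at its joint, but stop there, well before the handle is folded over as far as it goes. Then ease the sprung handle back gently until it is straight again - do not let it snap back - and leave the wrench on the tight bolt, with the things around it undisturbed.

Things in the scene. Friction and masses are not known exactly. Their poses are not given: they have to be found in the camera images.
- strainer: grey strainer pot 112 mm across on a dark 150 x 130 mm base plate, fixed; dark cross bar over its steel lid along x, pipe stubs with brass nuts along y (to 83 mm out, 11 to 49 mm high). Origin under the bolt, on the work surface, z up. When the bolt is tight the wrench head points along this +y axis within 0.2 rad (exact place found only by feel); it starts 0.4 to 0.9 rad anticlockwise of that
- bolt_axis (a point): point on the vertical axis of the centre bolt, at the height of the middle of the wrench (88 mm above the work surface); fixed, the wrench turns about this axis
- wrench_pivot (a point): breakaway joint of the wrench: vertical pin 50 mm out from the bolt axis, 88 mm above the work surface; its x axis points outward along the wrench's head. It moves with the head, which is fast on the bolt and cannot come off or slip
- wrench_grip (a point): middle of the level round black grip of the handle (26 mm thick, 100 mm long, centre line 88 mm above the work surface), 115 mm from the pivot, 165 mm from the bolt axis when straight; wrench ends 216 mm out. x axis outward. Pushed sideways here the bolt turns (either way) at about 4 N while loose; once tight it stops dead and the handle breaks over at about 12 N, 18 N when folded 0.33 rad
- wrench_handle (a joint): how far the handle is folded at the breakaway pin: 0 = handle straight, held by a preloaded spring; grows as the handle folds clockwise relative to the head (stop at 0.42 rad). Stays at 0 while the bolt turns; tripped from about 0.08 rad on. The spring drives it back to 0 and it snaps if let go; lightly damped
- masking_tape: bystander: roll of masking tape 100 mm across, 25 mm high, lying flat farther left; origin at the centre of its underside
- thread_box: bystander: small brown box 45 x 70 x 33 mm, in front of the strainer on its right; origin at the centre of its underside
- white_jar: bystander: white lidded jar 70 mm across, 57 mm high, to the left of the strainer beyond the end of the wrench; origin at the centre of its underside
- spray_bottle: bystander: spray bottle with green head, 242 mm high, far left; origin at the centre of its underside
- can_black: bystander: black-capped aerosol can 47 mm across, 180 mm high, far left; origin at the centre of its underside
- can_white: bystander: white aerosol can with a white cap and red band, 52 mm across, 187 mm high, right beside the strainer on its right; origin at the centre of its underside

How it is judged:
By the outcome, as a careful person would: the job done as asked, in the order asked, and still so for the second after the job is handed in, with the robot touching nothing.
It also fails if it takes over 48 s, if anything falls off the work surface, if the arm or the gripper's body presses on something with over 40 N, if the wrist force passes 120 N, or if a joint passes its speed limit or range.

## Working session

There is one attempt and no reset: what is moved stays moved. The work goes in short steps, Python scripts to look and compute and a shell command to move; the robot and the scene stay as the last step left them, time stands still between calls to the robot, and variables do not carry over. Pictures are saved under pics/ and viewed, and the job is handed in when it is done.

```bash
ls; mkdir -p pics; python3 - <<'E'
from rig import sense, vision, job
import cv2
s=sense()
print(s)
for n in ["scene","side","wrist"]:
    c=vision.calibration(n); print(n,c)
    im=vision.capture(n); cv2.imwrite(f"pics/{n}0.png",im[:,:,::-1])
E
```

```text
pics
{'time_s': 0.0, 'joints': array([ 9.09591648e-01,  3.13461183e-01,  1.49840940e+00, -5.00818546e-06,
        1.33101662e+00, -2.23386688e-01]), 'dq': array([ 0.00106963,  0.00070953,  0.0002575 , -0.00164763, -0.00088009,
        0.00029777]), 'tau': array([ 5.70899883e-04, -4.12272763e+01, -2.59739149e+01, -1.84742166e-04,
        4.31955224e-03, -7.12004544e-05]), 'eef_pos': array([222.42928778, 475.2758771 , 230.73978052]), 'ee_rot': array([ 0.59621908, -0.37964095,  0.59707996,  0.37932977]), 'force': array([-0.0814586 ,  0.55653921, -1.3906363 ]), 'wrist_torque': array([ 0.06821979, -0.00922847,  0.01692817]), 'grip_width': 0.9973165409084802}
scene {'K': array([[449.59406051,   0.        , 252.90522411],
       [  0.        , 449.59406051, 196.16156309],
       [  0.        ,   0.        ,   1.        ]]), 'extrinsics': array([[ 6.68487918e-01,  4.02487949e-01, -6.25401754e-01,
        -3.43399174e+02],
       [-7.43636818e-01,  3.74531729e-01, -5.53832346e-01,
        -6.64184042e+02],
       [ 1.13219552e-02,  8.35302002e-01,  5.49674794e-01,
         8.99470309e+02],
  
[... 429 characters left out ...]
+03],
       [ 9.86731279e-03,  9.27594246e-01,  3.73458902e-01,
         6.56576764e+02],
       [ 0.00000000e+00,  0.00000000e+00,  0.00000000e+00,
         1.00000000e+00]])}
wrist {'K': array([[284.79753529,   0.        , 252.82858637],
       [  0.        , 284.79753529, 188.87111161],
       [  0.        ,   0.        ,   1.        ]]), 'extrinsics': array([[ 4.23502171e-01, -8.60966169e-01, -2.81750187e-01,
         1.49675215e+02],
       [ 9.05893130e-01,  4.01850489e-01,  1.33693012e-01,
         5.09507460e+02],
       [-1.88371033e-03, -3.11854839e-01,  9.50127892e-01,
         3.72459445e+02],
       [ 0.00000000e+00,  0.00000000e+00,  0.00000000e+00,
         1.00000000e+00]])}
```

View pics/scene0.png

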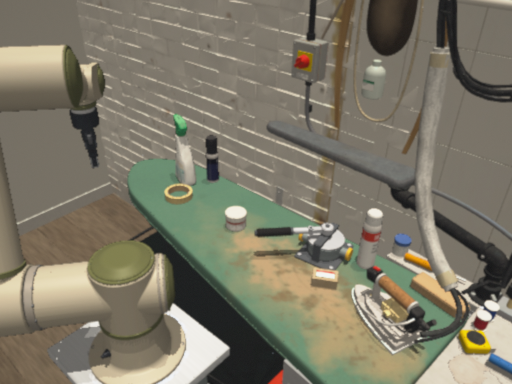

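View pics/side0.png

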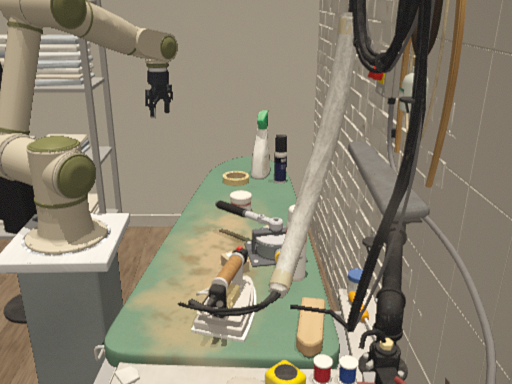

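View pics/wrist0.png

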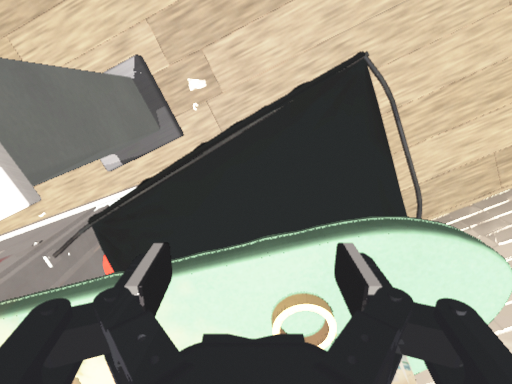

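```bash
python3 - <<'E'
import cv2
a=cv2.imread("pics/scene0.png")[170:310,200:400]; cv2.imwrite("pics/scene0z.png",cv2.resize(a,None,fx=4,fy=4,interpolation=cv2.INTER_CUBIC))
a=cv2.imread("pics/side0.png")[150:290,190:350]; cv2.imwrite("pics/side0z.png",cv2.resize(a,None,fx=4,fy=4,interpolation=cv2.INTER_CUBIC))
E
```

```text
(no output)
```

View pics/scene0z.png

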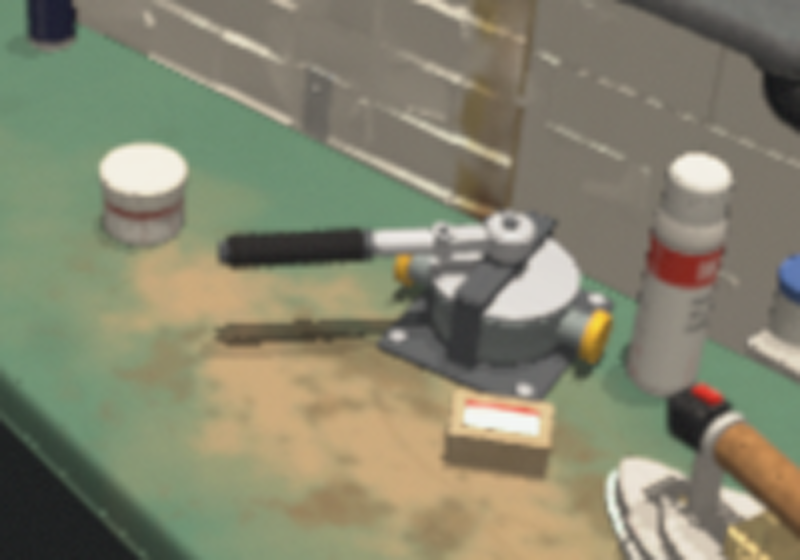

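View pics/side0z.png

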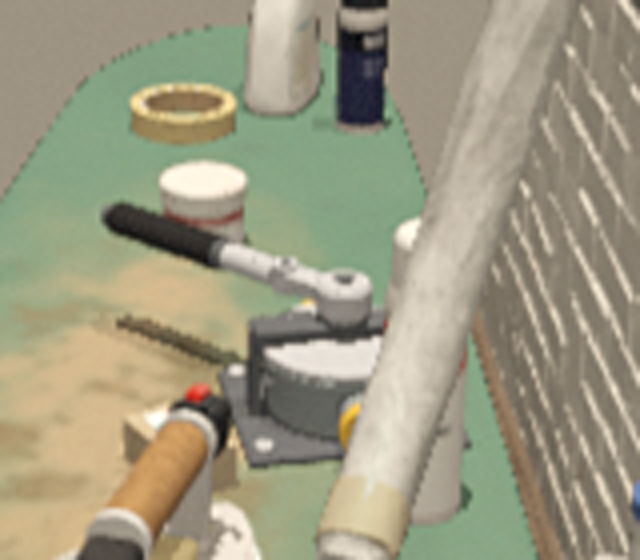

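```bash
cat > h.py <<'E'
import numpy as np
from rig import sense, vision, job
import cv2
from scipy.spatial.transform import Rotation as R
def ray(c,u,v):
    d=np.array([(u-c["K"][0,2])/c["K"][0,0],-(v-c["K"][1,2])/c["K"][1,1],-1.])
    E=np.array(c["extrinsics"]);d=E[:3,:3]@d
    return E[:3,3],d/np.linalg.norm(d)
def tri(obs):
    A=np.zeros((3,3));b=np.zeros(3);rs=[ray(*o) for o in obs]
    for o,d in rs:
        P=np.eye(3)-np.outer(d,d);A+=P;b+=P@o
    x=np.linalg.solve(A,b);return x,[np.linalg.norm(np.cross(x-o,d)) for o,d in rs]
def atz(c,u,v,z):
    o,d=ray(c,u,v);return o+d*(z-o[2])/d[2]
def proj(c,p):
    E=np.linalg.inv(np.array(c["extrinsics"]));q=E[:3,:3]@p+E[:3,3];q=np.array([q[0],-q[1],-q[2]]);w=c["K"]@q;return w[:2]/w[2]
def toolR(s):
    w,x,y,z=s["ee_rot"];return R.from_quat([x,y,z,w]).as_matrix()
E
python3 - <<'E'
from h import *
np.set_printoptions(precision=1,suppress=True)
a=vision.calibration("scene");b=vision.calibration("side")
for n,p,q in [("bolt",(328,225.5),(276.2,219.5)),("pivot",(310.7,229),(262,217)),("gend",(257,232.5),(218,203.7)),("gst",(291,231),(245.5,212.5))]:
    print(n,tri([(a,*p),(b,*q)]),atz(a,*p,88),atz(b,*q,88))
# strainer base corners etc at z=0 and jar
for n,p in [("jar base",(236,228.5)),("thread top c",(325,277))]:
    print(n,atz(a,*p,0))
s=sense();print(toolR(s))
E
```

```text
bolt (array([ 597.7, -127.7,  101.6]), [np.float64(0.3026761600665775), np.float64(0.3026761600664928)]) [ 614.3 -118.3   88. ] [600.4 -99.   88. ]
pivot (array([561.6, -92.4,  92.1]), [np.float64(0.8938992925715057), np.float64(0.8938992925716078)]) [564.9 -90.3  88. ] [562.7 -81.6  88. ]
gend (array([440.5,  12.3,  90.3]), [np.float64(1.1393654966840443), np.float64(1.1393654966839362)]) [444.2  15.4  88. ] [439.9  15.3  88. ]
gst (array([517.8, -53.2,  88.7]), [np.float64(0.740922330947036), np.float64(0.7409223309469692)]) [517.6 -53.3  88. ] [518.2 -49.9  88. ]
jar base [498.8 153.7   0. ]
thread top c [ 507.3 -191.     0. ]
[[-0.  -0.9  0.4]
 [-0.   0.4  0.9]
 [-1.   0.  -0. ]]
```

```bash
python3 - <<'E'
from h import *
np.set_printoptions(precision=1,suppress=True)
a=vision.calibration("scene");b=vision.calibration("side")
print("duct end",tri([(a,270,127),(b,352,145)]),"duct right",tri([(a,408,193),(b,425,214)]))
print("hose low",tri([(a,437,275),(b,280,283)]))
for n,p in [("wall foot",(327,222)),("wallfoot2",(276,196)),("spray",(186,184)),("canblack",(212,179)),("tape",(178,197)),("can_w",(366,264)),("stud",(296,253)),("stud2",(331,267.5)),("studback",(350,244)),("nutbase",(349,260)),("edge front",(228,300))]: print(n,atz(a,*p,0))
for n,p in [("wall foot",(308,230)),("board edge",(293,200)),("can_w",(298,278)),("stud front",(256,261)),("stud left",(249,242)),("platecornerL",(245,243)),("plate front",(252,266)),("tape",(236,183)),("jar",(241,208)),("spray",(261,177))]: print("side",n,atz(b,*p,0))
print("jar", tri([(a,236,212),(b,241,194)]))
E
```

```text
duct end (array([907.8, 359.4, 161.8]), [np.float64(0.789170799471667), np.float64(0.7891707994719692)]) duct right (array([ 950.5, -211.7,  121.5]), [np.float64(30.560697793875363), np.float64(30.560697793875637)])
hose low (array([ 579.4, -461.5,  121.6]), [np.float64(6.514906300990787), np.float64(6.514906300990625)])
wall foot [732.1 -45.6   0. ]
wallfoot2 [738.2 181.2   0. ]
spray [569.8 483.4   0. ]
canblack [662.  438.1   0. ]
tape [491.3 436.8   0. ]
can_w [ 636.2 -249.4    0. ]
stud [534.6 -65.8   0. ]
stud2 [ 552.6 -181.2    0. ]
studback [ 684.5 -164.5    0. ]
nutbase [ 617.2 -202.6    0. ]
edge front [256.2 -48.8   0. ]
side wall foot [708.   12.7   0. ]
side board edge [690.3 247.6   0. ]
side can_w [ 643.5 -257.2    0. ]
side stud front [ 542.8 -168.7    0. ]
side stud left [528.  -59.5   0. ]
side platecornerL [516.4 -65.2   0. ]
side plate front [ 531.1 -194.4    0. ]
side tape [496.1 418.2   0. ]
side jar [510.1 183.8   0. ]
side spray [593.4 481.6   0. ]
jar (array([509.4, 163. ,  57.4]), [np.float64(0.9033490251130593), np.float64(0.9033490251129648)])
```

```bash
cat >> h.py <<'E'
def plan(target,zang_deg,s=None,pos=None,Rm=None):
    s=s or sense();M=toolR(s) if Rm is None else Rm
    p=np.array(s["eef_pos"] if pos is None else pos)
    sh=M.T@(np.array(target)-p)/10
    a=np.deg2rad(zang_deg);z=np.array([np.cos(a),np.sin(a),0]);x=np.array([0,0,-1.]);T=np.column_stack([x,np.cross(z,x),z])
    rv=R.from_matrix(M.T@T).as_rotvec()
    print("shift cm",sh.round(2),"turn",rv.round(3)); return sh,rv
E
python3 - <<'E'
from h import *
plan([430,-65,200],138)
E
```

```text
shift cm [  3.12 -41.7  -40.14] turn [-1.276e+00 -1.000e-03 -1.000e-03]
```

```bash
python3 -m pendant '[[-0.14,0,0,0,-4,-4,0],[-0.28,0,0,0.3,-8,-8,0],[-0.42,0,0,0.6,-12,-12,0],[-0.56,0,0,1,-16,-16,0],[-0.7,0,0,1.5,-20,-20,0]]' 40; python3 - <<'E'
from h import *
s=sense();print(s["joints"].round(2),s["force"])
plan([430,-65,200],138)
E
```

```text
time_s: 0.78
eef_pos: [317.9, 212.4, 216.7]
ee_rot: [-0.432, 0.56, -0.432, -0.559]
force: [1.2, 0.6, 0.2]
grip_width: 0.001
[ 0.28  0.    1.9  -0.    1.23 -1.55] [1.24478282 0.6069609  0.24711328]
shift cm [  1.67  -3.85 -29.67] turn [-0.583 -0.     0.   ]
```

```bash
python3 -m pendant '[[-0.14,0,0,0.3,-0.8,-6,0],[-0.28,0,0,0.6,-1.6,-12,0],[-0.42,0,0,1,-2.4,-18,0],[-0.58,0,0,1.3,-3.2,-24,0],[-0.58,0,0,1.6,-3.8,-29.6,0]]'; python3 - <<'E'
from h import *
np.set_printoptions(precision=4,suppress=True)
s=sense();print(s["eef_pos"],s["joints"],s["force"],toolR(s))
c=vision.calibration("wrist");print(c)
import pickle;pickle.dump(c,open("w1.pkl","wb"))
cv2.imwrite("pics/w1.png",vision.capture("wrist")[:,:,::-1])
E
```

```text
time_s: 1.4
eef_pos: [421.2, -46.2, 201.8]
ee_rot: [-0.255, 0.66, -0.255, -0.659]
force: [1.3, 1.5, -0.1]
grip_width: 0.002
[421.2384 -46.2468 201.7943] [-0.3875  0.1163  1.8246  0.0002  1.2004 -2.7914] [ 1.3157  1.4593 -0.05  ] [[ 0.0004 -0.6726 -0.74  ]
 [ 0.0001 -0.74    0.6726]
 [-1.     -0.0003 -0.0002]]
{'K': array([[284.7975,   0.    , 252.8286],
       [  0.    , 284.7975, 188.8711],
       [  0.    ,   0.    ,   1.    ]]), 'extrinsics': array([[  -0.7403,   -0.6387,   -0.2098,  367.0147],
       [   0.6723,   -0.7033,   -0.231 , -105.5714],
       [  -0.    ,   -0.312 ,    0.9501,  343.399 ],
       [   0.    ,    0.    ,    0.    ,    1.    ]])}
```

View pics/w1.png

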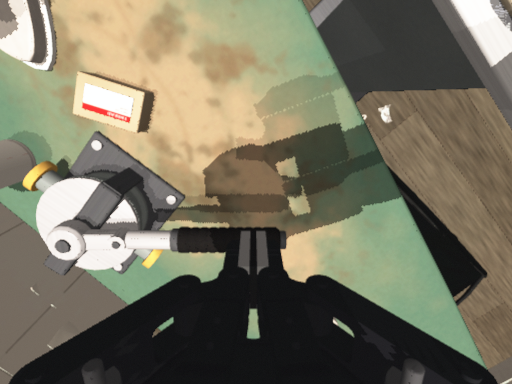

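```bash
python3 - <<'E'
from h import *
import pickle
np.set_printoptions(precision=1,suppress=True)
c=pickle.load(open("w1.pkl","rb"))
a=vision.calibration("scene");b=vision.calibration("side")
P={}
for n,w,p,q in [("bolt",(66,240),(328,225.5),(276.2,219.5)),("pivot",(116,243.5),(310.7,229),(262,217)),("gend",(285,240),(257,232.5),(218,203.7)),("gst",(178,240),(291,231),(245.5,212.5))]:
    x,r=tri([(c,*w),(a,*p),(b,*q)]);P[n]=x
    print(n,x,np.array(r),"z88",atz(c,*w,88),atz(c,*w,100))
for k in ["pivot","gst","gend"]:
  d=P[k]-P["bolt"];print(k,np.hypot(d[0],d[1]),np.degrees(np.arctan2(d[1],d[0])))
d=P["gend"]-P["gst"];print(np.degrees(np.arctan2(d[1],d[0])))
for u,v in [(97,146),(172,199),(120,267)]: print("stud/",atz(c,u,v,5))
print("nuts",atz(c,40,177,38),atz(c,151,256,38))
print("thread",atz(c,113,100,33))
E
```

```text
bolt [ 595.3 -128.2  100. ] [5.7 3.1 2.7] z88 [ 598.4 -129.5   88. ] [ 587.5 -128.4  100. ]
pivot [561.2 -93.1  92.4] [0.4 0.8 1.1] z88 [564.4 -93.3  88. ] [555.1 -93.9 100. ]
gend [439.   15.   89.6] [4.3 3.4 1.6] z88 [435.8  18.2  88. ] [432.6  12.4 100. ]
gst [516.8 -53.7  88.7] [1.7 0.1 1.6] z88 [515.3 -54.   88. ] [508.3 -56.4 100. ]
pivot 48.88594991500231 134.1657052165329
gst 108.18384763271955 136.50803002970295
gend 211.9666652084078 137.51672839816166
138.567859712823
stud/ [ 543.1 -188.     5. ]
stud/ [526.5 -82.1   5. ]
stud/ [652.9 -62.4   5. ]
nuts [ 600.5 -200.9   38. ] [584.8 -51.1  38. ]
thread [ 477.8 -200.    33. ]
```

```bash
python3 -m pendant '[[0,0,0,4,0,-0.5,0],[0,0,0,8,0,-1,0],[0,0,0,12,0,-2,0],[0,0,0,13.2,0,-2,0],[0,0,0,13.2,-1,-2,0]]'; python3 - <<'E'
from h import *
np.set_printoptions(precision=3,suppress=True)
s=sense();print(s["eef_pos"],s["joints"],s["force"],s["wrist_torque"])
d=s["eef_pos"][:2]-np.array([597,-128]);M=toolR(s);print(d@M[:2,2],d@M[:2,1],np.degrees(np.arctan2(M[1,2],M[0,2])))
E
```

```text
time_s: 2.08
eef_pos: [442.4, -50.4, 70.0]
ee_rot: [0.256, -0.659, 0.256, 0.659]
force: [-0.1, 0.0, 0.8]
grip_width: -0.002
[442.365 -50.408  70.008] [-0.378  0.355  1.921  0.     0.866 -2.778] [-0.054  0.048  0.828] [-0.009  0.011 -0.003]
166.45268324734099 47.18060627541217 137.52854281714272
```

```bash
cat > st.py <<'E'
from h import *
np.set_printoptions(precision=2,suppress=True)
s=sense();M=toolR(s);B=np.array([597,-128.])
d=s["eef_pos"][:2]-B
za=np.degrees(np.arctan2(M[1,2],M[0,2]))
f=M.T@s["force"]
r=np.hypot(*d);ang=np.degrees(np.arctan2(d[1],d[0]))
# handle angle implied if tcp offset 24 behind handle (ccw side)
off=24.
print("t",round(s["time_s"],2),"pos",s["eef_pos"],"toolz",round(za,2),"Ftool",f,"r",round(r,1),"ang",round(ang,2),"straight-handle ang",round(ang-np.degrees(np.arcsin(off/r)),2),"Tz",s["wrist_torque"],"q",s["joints"])
E
python3 -m pendant '[[0,0,0,0,-0.6,0,0],[0,0,0,0,-1.2,0,0],[0,0,0,0,-1.6,0,0],[0,0,0,0,-2,0,0],[0,0,0,0,-2.2,0,0]]'; python3 st.py
```

```text
time_s: 2.7
eef_pos: [457.4, -34.3, 69.9]
ee_rot: [-0.256, 0.659, -0.256, -0.659]
force: [0.1, -0.3, -0.3]
grip_width: 0.001
t 2.7 pos [457.43 -34.32  69.9 ] toolz 137.58 Ftool [ 0.26  0.16 -0.33] r 168.1 ang 146.13 straight-handle ang 137.92 Tz [ 0.07 -0.01  0.01] q [-0.33  0.38  1.88 -0.    0.88 -2.73]
```

```bash
python3 -m pendant '[[0.03,0,0,0,-0.5,0.06,0],[0.06,0,0,0,-1,0.11,0],[0.09,0,0,0,-1.5,0.15,0],[0.12,0,0,0,-2,0.17,0],[0.15,0,0,0,-2.5,0.17,0]]'; python3 st.py
```

```text
time_s: 3.32
eef_pos: [472.4, -15.0, 69.7]
ee_rot: [0.304, -0.638, 0.305, 0.639]
force: [-3.1, -1.4, 0.9]
grip_width: 0.001
t 3.33 pos [472.37 -15.02  69.66] toolz 128.93 Ftool [-0.87  3.36  0.85] r 168.2 ang 137.81 straight-handle ang 129.61 Tz [-0.39  0.53  0.  ] q [-0.28  0.41  1.84 -0.    0.89 -2.53]
```

```bash
python3 -m pendant '[[0.03,0,0,0,-0.5,0.06,0],[0.06,0,0,0,-1,0.11,0],[0.09,0,0,0,-1.5,0.15,0],[0.12,0,0,0,-2,0.17,0],[0.15,0,0,0,-2.5,0.17,0]]'; python3 st.py; python3 - <<'E'
from h import *
cv2.imwrite("pics/w2.png",vision.capture("wrist")[:,:,::-1])
E
```

```text
time_s: 3.95
eef_pos: [490.5, 2.2, 69.6]
ee_rot: [0.351, -0.613, 0.352, 0.614]
force: [-4.2, -2.0, 1.5]
grip_width: -0.002
t 3.95 pos [490.53   2.15  69.59] toolz 120.34 Ftool [-1.5   4.62  0.34] r 168.2 ang 129.29 straight-handle ang 121.08 Tz [-0.31  0.6   0.07] q [-0.23  0.44  1.79 -0.    0.92 -2.33]
```

View pics/w2.png

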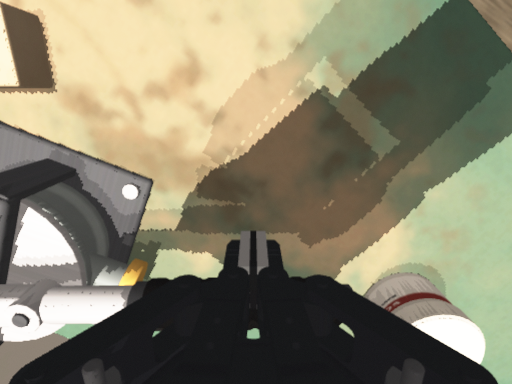

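```bash
python3 -m pendant '[[0.03,0,0,0,-0.5,0.06,0],[0.06,0,0,0,-1,0.11,0],[0.09,0,0,0,-1.5,0.15,0],[0.11,0,0,0,-1.84,0.17,0],[0.13,0,0,0,-2.17,0.17,0]]'; python3 st.py
```

```text
time_s: 4.62
eef_pos: [508.7, 14.8, 69.6]
ee_rot: [0.391, -0.589, 0.391, 0.59]
force: [-4.9, -0.0, 2.1]
grip_width: -0.0
t 4.62 pos [508.67  14.82  69.62] toolz 112.9 Ftool [-2.06  4.53  1.89] r 167.9 ang 121.74 straight-handle ang 113.52 Tz [0.04 0.79 0.06] q [-0.2   0.47  1.74  0.    0.94 -2.17]
```

```bash
python3 -m pendant '[[0.02,0,0,0,-0.33,0.05,0],[0.04,0,0,0,-0.66,0.08,0],[0.06,0,0,0,-1,0.11,0],[0.07,0,0,0,-1.16,0.13,0],[0.08,0,0,0,-1.33,0.14,0]]'; python3 st.py
```

```text
time_s: 5.25
eef_pos: [520.6, 21.4, 69.7]
ee_rot: [0.414, -0.573, 0.414, 0.574]
force: [-5.2, 1.1, 1.4]
grip_width: 0.001
t 5.25 pos [520.58  21.36  69.68] toolz 108.33 Ftool [-1.44  4.64  2.66] r 167.8 ang 117.1 straight-handle ang 108.87 Tz [0.21 0.75 0.08] q [-0.18  0.49  1.7   0.    0.95 -2.08]
```

```bash
python3 -m pendant '[[0.02,0,0,0,-0.33,0.05,0],[0.03,0,0,0,-0.5,0.06,0],[0.04,0,0,0,-0.66,0.08,0],[0.05,0,0,0,-0.83,0.1,0],[0.06,0,0,0,-1,0.11,0]]'; python3 st.py; python3 -m pendant '[[0.02,0,0,0,-0.33,0.05,0],[0.03,0,0,0,-0.5,0.06,0],[0.04,0,0,0,-0.66,0.08,0],[0.05,0,0,0,-0.83,0.1,0],[0.06,0,0,0,-1,0.11,0]]'; python3 st.py
```

```text
time_s: 5.88
eef_pos: [529.7, 25.6, 69.7]
ee_rot: [0.431, -0.56, 0.431, 0.561]
force: [-5.1, 1.9, 1.7]
grip_width: 0.001
t 5.88 pos [529.72  25.61  69.69] toolz 104.9 Ftool [-1.7   4.46  3.17] r 167.7 ang 113.65 straight-handle ang 105.43 Tz [0.3  0.77 0.01] q [-0.17  0.51  1.67  0.    0.96 -2.  ]
time_s: 6.5
eef_pos: [539.1, 29.3, 69.7]
ee_rot: [0.448, -0.547, 0.448, 0.548]
force: [-4.8, 2.3, 1.6]
grip_width: 0.005
t 6.5 pos [539.13  29.29  69.71] toolz 101.47 Ftool [-1.55  4.26  3.25] r 167.6 ang 110.2 straight-handle ang 101.97 Tz [0.31 0.74 0.01] q [-0.16  0.53  1.64  0.    0.97 -1.93]
```

Still loose; continuing.

```bash
python3 -m pendant '[[0.01,0,0,0,-0.17,0.02,0],[0.02,0,0,0,-0.33,0.05,0],[0.03,0,0,0,-0.5,0.06,0],[0.04,0,0,0,-0.66,0.08,0],[0.05,0,0,0,-0.83,0.1,0]]'; python3 st.py; python3 -m pendant '[[0.01,0,0,0,-0.17,0.02,0],[0.02,0,0,0,-0.33,0.05,0],[0.03,0,0,0,-0.5,0.06,0],[0.04,0,0,0,-0.66,0.08,0],[0.05,0,0,0,-0.83,0.1,0]]'; python3 st.py
```

```text
time_s: 7.12
eef_pos: [547.1, 31.9, 69.7]
ee_rot: [0.461, -0.536, 0.461, 0.536]
force: [-5.7, 2.0, 1.6]
grip_width: -0.001
t 7.12 pos [547.07  31.94  69.68] toolz 98.6 Ftool [-1.63  5.29  2.87] r 167.5 ang 107.34 straight-handle ang 99.1 Tz [ 0.31  0.73 -0.03] q [-0.16  0.54  1.62  0.    0.99 -1.88]
time_s: 7.75
eef_pos: [553.4, 34.2, 69.2]
ee_rot: [0.473, -0.523, 0.475, 0.526]
force: [-14.6, 0.6, 4.2]
grip_width: -0.002
t 7.75 pos [553.39  34.18  69.24] toolz 95.75 Ftool [-4.09 14.52  2.09] r 167.9 ang 105.05 straight-handle ang 96.83 Tz [0.14 1.98 0.01] q [-0.15  0.56  1.59 -0.    1.   -1.82]
```

```bash
python3 - <<'E'
from h import *
cv2.imwrite("pics/w3.png",vision.capture("wrist")[:,:,::-1])
im=vision.capture("scene")[:,:,::-1];cv2.imwrite("pics/s3.png",cv2.resize(im[170:310,240:400],None,fx=5,fy=5,interpolation=cv2.INTER_CUBIC)[:600,:800])
E
python3 st.py
```

```text
t 7.85 pos [553.44  34.2   69.19] toolz 95.76 Ftool [-4.48 12.63  1.85] r 167.9 ang 105.03 straight-handle ang 96.82 Tz [0.12 2.02 0.03] q [-0.15  0.56  1.59 -0.    1.   -1.82]
```

View pics/w3.png

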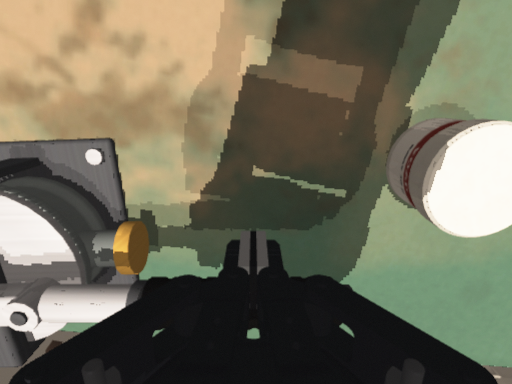

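View pics/s3.png

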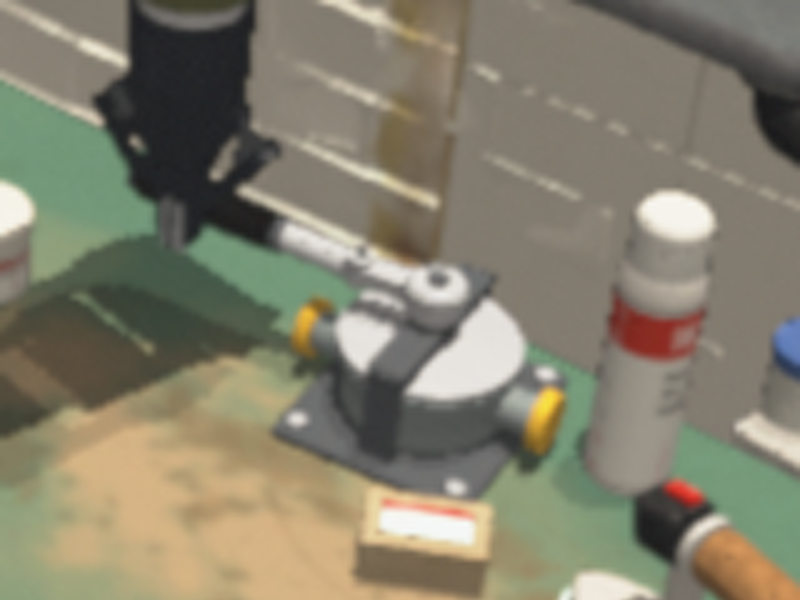

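```bash
python3 -m pendant '[[0.02,0,0,0,-0.23,0.05,0],[0.04,0,0,0,-0.46,0.09,0],[0.06,0,0,0,-0.7,0.12,0],[0.08,0,0,0,-0.93,0.15,0],[0.1,0,0,0,-1.17,0.18,0]]'; python3 st.py
```

```text
time_s: 8.48
eef_pos: [564.6, 37.2, 69.1]
ee_rot: [0.499, -0.498, 0.501, 0.502]
force: [-15.5, 1.3, 5.3]
grip_width: 0.002
t 8.47 pos [564.62  37.18  69.15] toolz 90.01 Ftool [-5.19 15.49  1.27] r 168.3 ang 101.09 straight-handle ang 92.89 Tz [0.16 2.24 0.02] q [-0.14  0.58  1.55 -0.    1.02 -1.71]
```

```bash
python3 -m pendant '[[0.02,0,0,0,-0.23,0.05,0],[0.04,0,0,0,-0.46,0.08,0],[0.06,0,0,0,-0.7,0.11,0],[0.06,0,0,0,-0.7,0.11,0],[0.06,0,0,0,-0.7,0.11,0]]'; python3 st.py;python3 - <<'E'
from h import *
cv2.imwrite("pics/w4.png",vision.capture("wrist")[:,:,::-1])
im=vision.capture("scene")[:,:,::-1];cv2.imwrite("pics/s4.png",cv2.resize(im[170:310,240:400],None,fx=5,fy=5,interpolation=cv2.INTER_CUBIC)[:600,:800])
E
```

```text
time_s: 9.1
eef_pos: [571.4, 38.4, 69.1]
ee_rot: [0.513, -0.483, 0.516, 0.487]
force: [-15.7, 1.5, 5.5]
grip_width: 0.0
t 9.1 pos [571.35  38.42  69.07] toolz 86.61 Ftool [-5.38 15.76  0.62] r 168.4 ang 98.76 straight-handle ang 90.57 Tz [0.23 2.4  0.01] q [-0.14  0.59  1.53 -0.    1.03 -1.65]
```

View pics/w4.png

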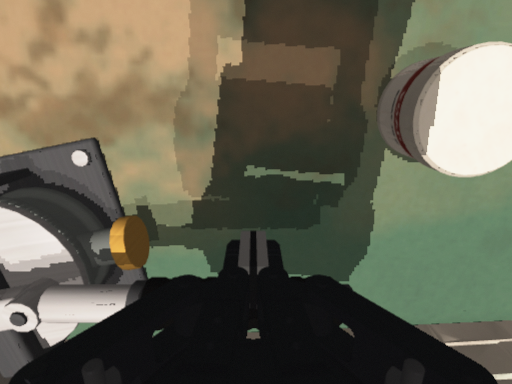

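View pics/s4.png

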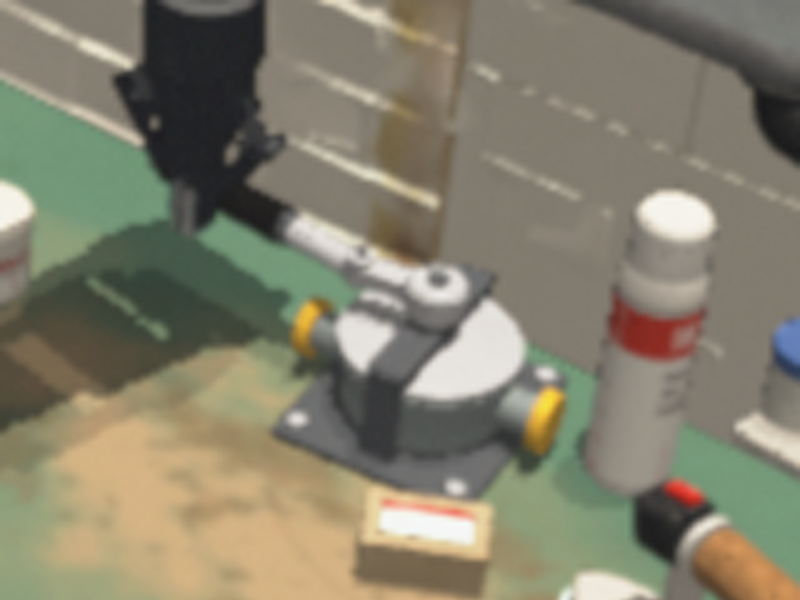

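```bash
python3 -m pendant '[[-0.01,0,0,0,0.12,-0.02,0],[-0.02,0,0,0,0.23,-0.05,0],[-0.03,0,0,0,0.35,-0.08,0],[-0.04,0,0,0,0.46,-0.1,0],[-0.05,0,0,0,0.58,-0.13,0]]'; python3 st.py;  python3 -m pendant '[[-0.01,0,0,0,0.12,-0.02,0],[-0.02,0,0,0,0.23,-0.05,0],[-0.03,0,0,0,0.35,-0.08,0],[-0.04,0,0,0,0.46,-0.1,0],[-0.05,0,0,0,0.58,-0.13,0]]'; python3 st.py
```

```text
time_s: 9.82
eef_pos: [565.6, 37.4, 69.1]
ee_rot: [0.501, -0.496, 0.504, 0.5]
force: [-15.0, 1.0, 5.3]
grip_width: -0.005
t 9.82 pos [565.58  37.41  69.15] toolz 89.49 Ftool [-5.23 15.02  0.84] r 168.4 ang 100.76 straight-handle ang 92.56 Tz [0.21 2.23 0.  ] q [-0.14  0.58  1.55 -0.    1.02 -1.7 ]
time_s: 10.45
eef_pos: [559.9, 36.1, 69.2]
ee_rot: [0.488, -0.508, 0.491, 0.512]
force: [-14.1, 1.5, 5.1]
grip_width: -0.003
t 10.45 pos [559.93  36.1   69.19] toolz 92.36 Ftool [-5.02 14.01  2.11] r 168.2 ang 102.73 straight-handle ang 94.53 Tz [0.09 2.14 0.08] q [-0.14  0.57  1.57 -0.    1.01 -1.76]
```

```bash
python3 -m pendant '[[-0.01,0,0,0,0.12,-0.02,0],[-0.02,0,0,0,0.23,-0.05,0],[-0.03,0,0,0,0.35,-0.08,0],[-0.035,0,0,0,0.4,-0.09,0],[-0.04,0,0,0,0.46,-0.1,0]]'; python3 st.py;  python3 -m pendant '[[-0.005,0,0,0,0.06,-0.01,0],[-0.01,0,0,0,0.12,-0.02,0],[-0.015,0,0,0,0.17,-0.04,0],[-0.02,0,0,0,0.23,-0.05,0],[-0.02,0,0,0,0.23,-0.05,0]]'; python3 st.py
```

```text
time_s: 11.08
eef_pos: [555.5, 34.8, 69.2]
ee_rot: [0.478, -0.518, 0.481, 0.521]
force: [-12.9, 0.1, 5.3]
grip_width: -0.002
t 11.07 pos [555.48  34.84  69.19] toolz 94.63 Ftool [-5.18 12.87  1.14] r 168.0 ang 104.3 straight-handle ang 96.09 Tz [0.11 2.05 0.03] q [-0.15  0.56  1.58 -0.    1.   -1.8 ]
time_s: 11.7
eef_pos: [553.3, 34.2, 69.2]
ee_rot: [0.473, -0.523, 0.475, 0.526]
force: [-13.2, 0.7, 4.4]
grip_width: 0.002
t 11.7 pos [553.29  34.16  69.23] toolz 95.78 Ftool [-4.3  13.06  2.02] r 167.9 ang 105.08 straight-handle ang 96.87 Tz [0.08 2.06 0.02] q [-0.15  0.56  1.59 -0.    1.   -1.82]
```

```bash
python3 -m pendant '[[-0.003,0,0,0,0.04,-0.01,0],[-0.006,0,0,0,0.08,-0.02,0],[-0.01,0,0,0,0.12,-0.02,0],[-0.013,0,0,0,0.16,-0.03,0],[-0.016,0,0,0,0.2,-0.04,0]]'; python3 st.py;  python3 -m pendant '[[-0.003,0,0,0,0.04,-0.01,0],[-0.006,0,0,0,0.08,-0.02,0],[-0.01,0,0,0,0.12,-0.02,0],[-0.013,0,0,0,0.16,-0.03,0],[-0.016,0,0,0,0.2,-0.04,0]]'; python3 st.py
```

```text
time_s: 12.32
eef_pos: [551.4, 33.6, 69.2]
ee_rot: [0.469, -0.527, 0.471, 0.53]
force: [-13.8, 0.1, 4.9]
grip_width: 0.001
t 12.32 pos [551.4   33.56  69.24] toolz 96.7 Ftool [-4.81 13.67  1.74] r 167.9 ang 105.76 straight-handle ang 97.54 Tz [0.13 1.97 0.02] q [-0.15  0.55  1.6  -0.    1.   -1.84]
time_s: 12.95
eef_pos: [549.5, 32.9, 69.3]
ee_rot: [0.465, -0.531, 0.467, 0.534]
force: [-12.6, 0.4, 4.9]
grip_width: 0.002
t 12.95 pos [549.52  32.92  69.28] toolz 97.62 Ftool [-4.81 12.42  2.08] r 167.8 ang 106.44 straight-handle ang 98.21 Tz [0.12 1.96 0.04] q [-0.15  0.55  1.6  -0.    0.99 -1.86]
```

```bash
python3 -m pendant '[[-0.002,0,0,0,0.03,-0.01,0],[-0.004,0,0,0,0.05,-0.01,0],[-0.006,0,0,0,0.08,-0.02,0],[-0.008,0,0,0,0.1,-0.02,0],[-0.01,0,0,0,0.12,-0.03,0]]'; python3 st.py;  python3 -m pendant '[[-0.002,0,0,0,0.03,-0.01,0],[-0.004,0,0,0,0.05,-0.01,0],[-0.006,0,0,0,0.08,-0.02,0],[-0.008,0,0,0,0.1,-0.02,0],[-0.01,0,0,0,0.12,-0.03,0]]'; python3 st.py
```

```text
time_s: 13.58
eef_pos: [548.4, 32.5, 69.3]
ee_rot: [0.462, -0.533, 0.464, 0.536]
force: [-12.8, 0.7, 5.0]
grip_width: 0.003
t 13.57 pos [548.4   32.47  69.28] toolz 98.18 Ftool [-4.95 12.59  2.55] r 167.7 ang 106.85 straight-handle ang 98.62 Tz [0.21 1.84 0.01] q [-0.15  0.55  1.61 -0.    0.99 -1.87]
time_s: 14.2
eef_pos: [548.2, 32.2, 69.5]
ee_rot: [0.46, -0.536, 0.461, 0.538]
force: [-7.2, 3.0, 2.7]
grip_width: 0.0
t 14.2 pos [548.18  32.16  69.55] toolz 98.74 Ftool [-2.7   6.63  4.1 ] r 167.4 ang 106.95 straight-handle ang 98.71 Tz [0.44 1.19 0.05] q [-0.16  0.54  1.61  0.    0.99 -1.88]
```

```bash
python3 -m pendant '[[0,0,0,0,0.03,0,0],[0,0,0,0,0.06,0,0],[0,0,0,0,0.09,0,0],[0,0,0,0,0.12,0,0],[0,0,0,0,0.15,0,0]]'; python3 st.py;  python3 -m pendant '[[0,0,0,0,0.04,0,0],[0,0,0,0,0.1,0,0],[0,0,0,0,0.2,0,0],[0,0,0,0,0.4,0,0],[0,0,0,0,0.8,0,0]]'; python3 st.py
```

```text
time_s: 14.82
eef_pos: [547.9, 31.4, 69.8]
ee_rot: [-0.461, 0.537, -0.46, -0.536]
force: [-1.6, 1.3, 0.4]
grip_width: -0.003
t 14.82 pos [547.88  31.41  69.79] toolz 98.73 Ftool [-0.38  1.38  1.51] r 166.8 ang 107.13 straight-handle ang 98.85 Tz [ 0.15  0.17 -0.05] q [-0.16  0.54  1.61  0.    0.98 -1.88]
time_s: 15.45
eef_pos: [539.6, 30.2, 69.8]
ee_rot: [-0.46, 0.537, -0.46, -0.537]
force: [-0.3, -0.2, -0.3]
grip_width: -0.001
t 15.45 pos [539.56  30.19  69.82] toolz 98.74 Ftool [ 0.28  0.32 -0.13] r 168.3 ang 109.96 straight-handle ang 101.76 Tz [ 0.    0.02 -0.  ] q [-0.16  0.53  1.64 -0.    0.97 -1.88]
```

```bash
python3 -m pendant '[[0,0,0,0,1.5,0,0],[0,0,0,0,3,0,0],[0,0,0,0,5,0,0],[0,0,0,-3,7,0,0],[0,0,0,-8,8,0,0]]'; python3 -m pendant '[[0,0,0,-3,0,0,0],[0,0,0,-6,0,0,0],[0,0,0,-6,0,0,0],[0,0,0,-6,0,0,0],[0,0,0,-6,0,0,0]]'; python3 st.py;python3 - <<'E'
from h import *
import pickle
pickle.dump(vision.calibration("wrist"),open("w5.pkl","wb"))
cv2.imwrite("pics/w5.png",vision.capture("wrist")[:,:,::-1])
im=vision.capture("scene")[:,:,::-1];cv2.imwrite("pics/s5full.png",im);cv2.imwrite("pics/s5.png",cv2.resize(im[170:310,200:400],None,fx=4,fy=4,interpolation=cv2.INTER_CUBIC)[:600,:800])
E
```

```text
time_s: 16.08
eef_pos: [458.8, 18.1, 149.8]
ee_rot: [0.46, -0.535, 0.461, 0.538]
force: [1.1, 0.6, 1.4]
grip_width: -0.004
time_s: 16.7
eef_pos: [460.2, 18.1, 208.9]
ee_rot: [0.46, -0.536, 0.461, 0.537]
force: [-0.3, -0.0, 0.1]
grip_width: 0.0
t 16.7 pos [460.19  18.14 208.87] toolz 98.73 Ftool [-0.08  0.29  0.04] r 200.2 ang 133.11 straight-handle ang 126.23 Tz [-0.04  0.02  0.03] q [-0.22  0.19  1.72 -0.    1.24 -1.94]
```

View pics/w5.png

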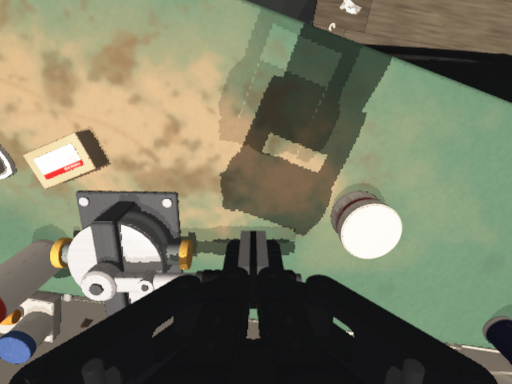

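View pics/s5.png

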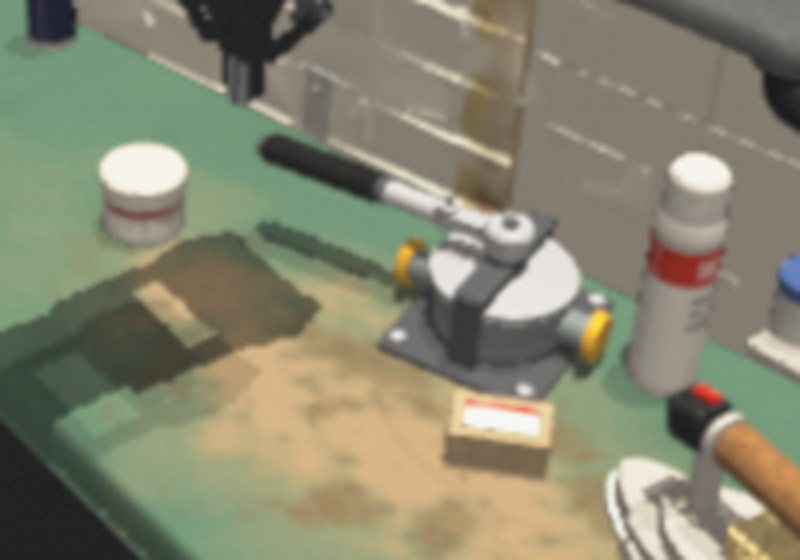

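```bash
python3 - <<'E'
from h import *
a=vision.calibration("scene")
P=[atz(a,200+u/4,170+v/4,88)[:2] for u,v in [(452,207),(382,186),(268,147)]]
B=np.array([597,-128]);f=lambda d:np.degrees(np.arctan2(d[1],d[0])).round(1)
for p in P: print(p.round(1),np.hypot(*(p-B)).round(1),f(p-B))
print("handle",f(P[2]-P[1]),"pivot->end",f(P[2]-P[0]))
# unchanged bystanders: pixel diff between before/after crops
x=cv2.imread("pics/scene0.png").astype(int);y=cv2.imread("pics/s5full.png").astype(int)
d=abs(x-y).max(2)
for n,(r0,r1,c0,c1) in dict(jar=(204,232,223,249),can=(205,270,355,385),thread=(266,290,310,340),tape=(182,203,163,194),cans=(110,185,172,220),pot=(235,270,315,352)).items(): print(n,d[r0:r1,c0:c1].max(),(d[r0:r1,c0:c1]>40).sum())
E
```

```text
[599.  -74.2] 53.9 87.8
[584.5 -18.7] 110.0 96.5
[564.9  79.8] 210.3 98.8
handle 101.3 pivot->end 102.5
jar 60 8
can 14 0
thread 14 0
tape 18 0
cans 109 74
pot 131 15
```

View pics/s5full.png

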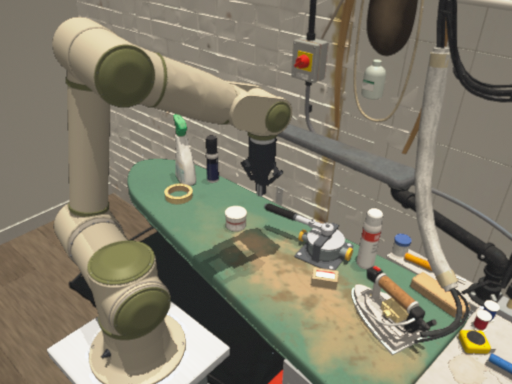

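```bash
python3 -c "
from rig import job,sense
print(sense()['time_s'],abs(sense()['dq']).max());print(job.finish_job())"
```

```text
16.8 0.0027806725778502252
the job is handed in; nothing more can be done
None
```

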